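Press home the row of push rivets on a fan foot

TASK

The cover on the upturned desk-fan foot is held by push rivets near its edge, and a row of four of them still stands proud. With your fingertips follow that row from the rivet beside the cord bush to the far end, pressing each one gently down until its head lies flat on the cover before you go on to the next, and stay close over the cover (within about 3 cm) until the last is in. Pick nothing up, do not push the foot out of place, and leave the loose lock nut on the cover and the other things on the bench where they are.

Things in the scene. Friction and masses are not known exactly. Their poses are not given: they have to be found in the camera images.
- foot: upturned foot of a desk fan: loose white disc, about 1.6 kg, 200 mm across, 30 mm high, grey cover upwards. Origin: centre of its underside; z up, x to the middle of the proud row. The rivets sit 80 mm from the centre, those of the row 30 degrees (41 mm) apart. Opposite, four more rivets are home already, heads flat on the cover; three flat grey felt pads lie nearer the centre
- cover (a point): centre of the cover's top face, 30 mm above the bench
- bush (a point): near the outer end of the cord bush, a black rubber cone 36 mm long and up to 18 mm thick that sticks out level from the rim beside the first rivet of the row; this point lies 130 mm from the foot's centre, 15 mm above the bench
- nut: white plastic lock nut standing loose near the middle of the cover, 32 mm across, 26 mm tall; origin at the centre of its underside
- spray: aluminium spray can standing on the bench, 52 mm across, 150 mm tall; origin at the centre of its underside
- driver: black-handled screwdriver lying on the bench, about 200 mm long; origin below its middle
- adapter: black power adapter on the bench, 55 x 110 x 30 mm; origin at the centre of its underside
- head1 (a point): centre of the top of the first (beside the cord bush) proud rivet's black head, 20 mm across and 3 mm thick on an 8 mm shank; the head top stands 10 to 13 mm above the cover when proud, 3 mm when home
- rivet1 (a joint): travel of the first (beside the cord bush) rivet, m: 0 = its head stands 10 mm clear of the cover, 0.010 = home, head flat on the cover. About 4 N pushes it straight down; it has no spring and stays where it is left
- head2 (a point): centre of the top of the second proud rivet's black head, 20 mm across and 3 mm thick on an 8 mm shank; the head top stands 10 to 13 mm above the cover when proud, 3 mm when home
- rivet2 (a joint): travel of the second rivet, m: 0 = its head stands 10 mm clear of the cover, 0.010 = home, head flat on the cover. About 4 N pushes it straight down; it has no spring and stays where it is left
- head3 (a point): centre of the top of the third proud rivet's black head, 20 mm across and 3 mm thick on an 8 mm shank; the head top stands 10 to 13 mm above the cover when proud, 3 mm when home
- rivet3 (a joint): travel of the third rivet, m: 0 = its head stands 10 mm clear of the cover, 0.010 = home, head flat on the cover. About 4 N pushes it straight down; it has no spring and stays where it is left
- head4 (a point): centre of the top of the last (farthest from the bush) proud rivet's black head, 20 mm across and 3 mm thick on an 8 mm shank; the head top stands 10 to 13 mm above the cover when proud, 3 mm when home
- rivet4 (a joint): travel of the last (farthest from the bush) rivet, m: 0 = its head stands 10 mm clear of the cover, 0.010 = home, head flat on the cover. About 4 N pushes it straight down; it has no spring and stays where it is left
Things that resemble listed ones, but are neither listed nor needed, are in the scene too. Of the things like the nut, leave any that is green; of the rest the smaller one is meant. Of the things shaped like the spray, the aluminium one is meant.

How it is judged:
By the outcome, as a careful person would: the job done as asked, in the order asked, and still so for the second after the job is handed in, with the robot touching nothing.
It also fails if it takes over 48 s, if anything falls off the work surface, if the arm or the gripper's body presses on something with over 40 N, if the wrist force passes 120 N, or if a joint passes its speed limit or range.

ROBOT

A 6-joint arm with a two-finger parallel gripper is mounted at the origin on the work surface. World frame = base frame: x ahead of the robot, y to its left, z up, the work surface at z = 0. Lengths are in m, angles in rad, forces in N, time in s.
With the tool pointing down it reaches from about 0.225 to 0.875 m from the base axis. Payload 3.4 kg.
Tool frame: the origin (TCP) lies at the very end of the fingers, on their centre line; the grasp point (between the pads) lies 19 mm behind it; z points along the fingers, x is the direction in which the jaws open and shut, and the axes are right-handed (so a half turn about z gives the same grasp; the last joint's range is limited). The gripper opens to 85 mm and grips with 20 to 120 N. Pads are 22 mm wide; open, the fingers measure 114 mm over their backs; the gripper's body (76 mm by 85 mm) begins 54 mm behind the grasp point. The pads swing forward as they close: fully open they stand 13 mm farther back than shut.
Start: joints at [-1.287, 0.276, 1.505, -0, 1.361, -0.121], TCP at [0.226, -0.529, 0.231] pointing down, gripper open.
Joint ranges: [-2.89, 2.89], [-0.75, 2.08], [0.22, 2.7], [-1.18, 4.32], [0.11, 2.71], [-2.7, 2.7]. Speed limits (rad/s): [2.57, 2.57, 3.14, 3.14, 3.14, 3.14].

INTERFACE

Orientations are given as a unit quaternion [w, x, y, z].
In Python, from rig import manip gives the robot as it stands.
- The arm moves only by the tool send_rows, never from a script. Its argument "increments" is a list of rows, each a list of 5 numbers: the opening, from 0 (shut) to 1 (fully open), then the shift along the tool's x, y, z in m, then the turn about the tool's z in rad. A call has 1 to 8 rows; each row shifts and turns the commanded pose from where the row before left it, along the tool's axes as they then stand; what a row does not reach is not made up. A row lasts 1/8 s, in which the tool goes at most 62.5 mm and 10.7 degrees, less where a joint would pass 70% of its speed; a pose out of reach is approached as far as the arm can. A call is refused whole if a number of a shift passes 0.0625 or a number of a turn 0.188, either way. A call with a gripper value outside its range is refused whole. The fingers move at their own pace and stop on an object; "squeeze" is the grip in N (left out, the last holds). Time passes only in rows, so rows that do not move let the fingers close. It gives the time, the measured TCP pose, the force and the opening at its end, in the units of the state.
- manip.get_state(): the state, without advancing time (a new reading comes with each control period).
- manip.get_image(name): name is "scene" or "side" or "wrist"; returns the picture (384x512x3 uint8, red, green, blue); there is no depth.
- manip.calibration(name): a dict with "fx", "fy", "cx", "cy" (pixels), "camera_from_world" (4x4, takes a point from world to camera coordinates). Camera axes: x right, y up, looking along -z (the intrinsics and any distortion apply to the point x, -y, -z); pixel columns grow to the right and rows downward; lengths in m; the calibration is good to about 2 mm. A picture is of the moment at which its call begins: read the wrist's pose just before it. calibration takes no time and is no camera call; for the wrist camera it gives the pose at the moment of the call.
- manip.sign_off(): hands the job in, once; it reports no verdict.
The state is a dict: "clock": time; "qpos": joint angles; "qd": joint speeds; "effort": joint torques, N m; "position": TCP position; "ee_rot": TCP orientation; "contact_force": force on the tool from outside, world axes, zero at the start; "moment": the same for the moment, N m; "width": finger opening in m.
Only numpy, scipy, OpenCV 4.12 (cv2) and the standard library are available. Lean on these libraries where they do the work, as an engineer would, in place of code of your own. Each camera call takes 0.05 s, during which the arm holds its last target.

## Working session

There is one attempt and no reset: what is moved stays moved. The work goes in short steps, Python scripts to look and compute and a tool call to move; the robot and the scene stay as the last step left them, time stands still between calls to the robot, and variables do not carry over. Pictures are saved under pics/ and viewed, and the job is handed in when it is done.

Besides the shell and the picture viewer there is one more tool, called as name(argument=value, ...), one argument or row to a line, values as JSON. send_rows: Moves the arm, as the interface text tells. Its arguments: {"type":"object","properties":{"increments":{"type":"array","items":{"type":"array","items":{"type":"number"}}},"squeeze":{"type":"number"}},"required":["increments"]}

```bash
ls; mkdir -p pics; python3 - <<'E'
from rig import manip
import cv2,json
s=manip.get_state();print({k:s[k] for k in('clock','position','ee_rot','contact_force','width')})
for n in('scene','side','wrist'):
    c=manip.calibration(n);print(n,c)
    cv2.imwrite(f'pics/{n}0.png',manip.get_image(n)[...,::-1])
E
```

```text
pics
{'clock': 0.0, 'position': array([ 0.22631319, -0.52801869,  0.23041782]), 'ee_rot': array([-6.16342551e-04,  8.34810925e-01, -5.50535961e-01, -7.03832104e-04]), 'contact_force': array([-0.17596097, -0.74936177,  0.85558289]), 'width': 0.0852196605661579}
scene {'fx': 475.4923163526534, 'fy': 475.4923163526534, 'cx': 248.5149887548381, 'cy': 194.25301762008584, 'camera_from_world': array([[ 0.65361793,  0.7566654 , -0.0155266 , -0.33097645],
       [-0.56655393,  0.50279341,  0.65285177,  0.23466124],
       [ 0.50179701, -0.41791897,  0.75732654, -1.53763976],
       [ 0.        ,  0.        ,  0.        ,  1.        ]])}
side {'fx': 418.6719719274447, 'fy': 418.6719719274447, 'cx': 251.61976764623944, 'cy': 198.0997725738816, 'camera_from_world': array([[-0.99885324, -0.04506402,  0.01616911,  0.50177802],
       [ 0.0416511 , -0.6513701 ,  0.75761611, -0.06536921],
       [-0.02360915,  0.75742077,  0.6525001 , -1.13602793],
       [ 0.        ,  0.        ,  0.        ,  1.        ]])}
wrist {'fx': 280.590494292379, 'fy': 280.590494292379, 'cx': 256.4368367130483, 'cy': 195.0151448345236, 'camera_from_world': array([[ 0.39347793, -0.91933233, -0.00178487, -0.57458641],
       [ 0.87833897,  0.37650449, -0.29455903,  0.03814112],
       [ 0.27146965,  0.11433476,  0.95563162, -0.37945375],
       [ 0.        ,  0.        ,  0.        ,  1.        ]])}
```

View pics/scene0.png

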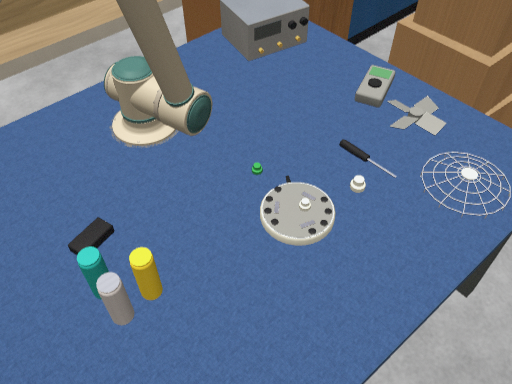

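View pics/side0.png

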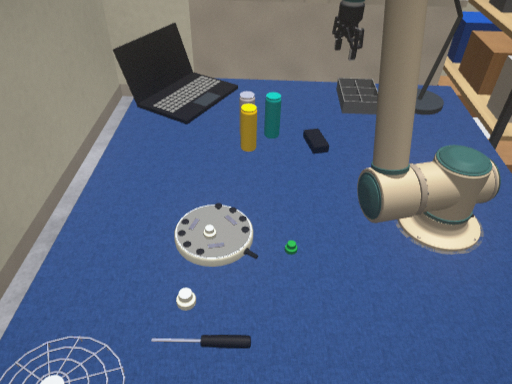

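View pics/wrist0.png

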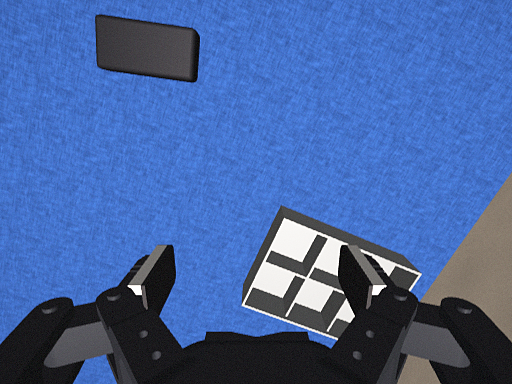

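```bash
python3 - <<'E'
import cv2
a=cv2.imread('pics/scene0.png')[165:255,245:345];b=cv2.imread('pics/side0.png')[190:280,165:265]
cv2.imwrite('pics/z0.png',cv2.resize(a,None,fx=7,fy=6.5,interpolation=cv2.INTER_CUBIC)[:590])
cv2.imwrite('pics/z1.png',cv2.resize(b,None,fx=7,fy=6.5,interpolation=cv2.INTER_CUBIC)[:590])
E
```

```text
(no output)
```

View pics/z0.png

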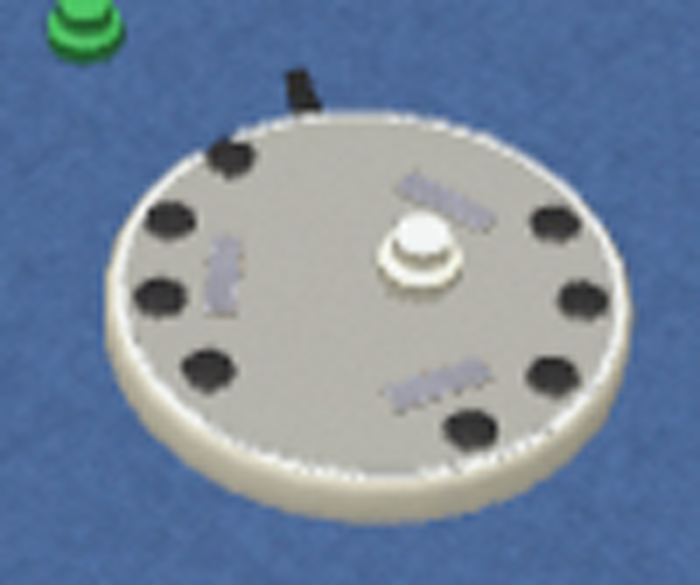

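View pics/z1.png

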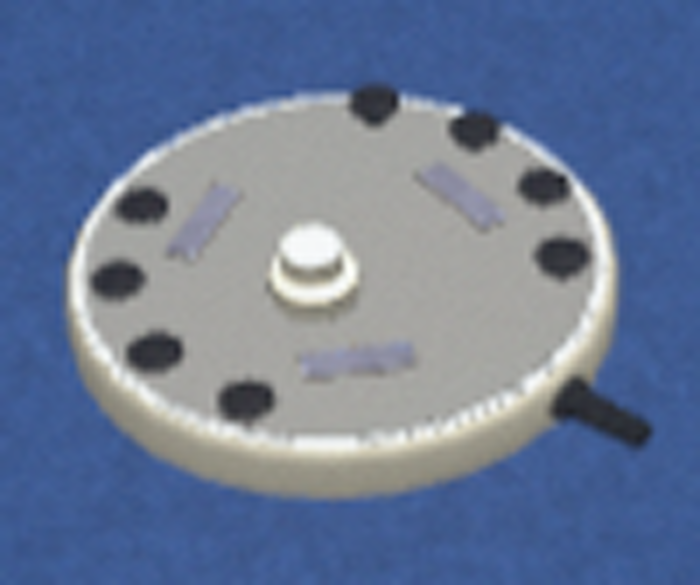

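```bash
cat > h.py <<'E'
import numpy as np
from rig import manip
def ray(n,uv,c=None):
    c=c or manip.calibration(n);T=c['camera_from_world'];R=T[:3,:3];o=-R.T@T[:3,3]
    d=np.array([(uv[0]-c['cx'])/c['fx'],-(uv[1]-c['cy'])/c['fy'],-1.]);return o,R.T@d
def onplane(n,uv,z,c=None):
    o,d=ray(n,uv,c);return o+d*(z-o[2])/d[2]
def tri(a,b):
    (o1,d1),(o2,d2)=a,b
    A=np.stack([d1,-d2],1);t=np.linalg.lstsq(A,o2-o1,rcond=None)[0]
    p,q=o1+d1*t[0],o2+d2*t[1];return (p+q)/2,np.linalg.norm(p-q)
E
python3 - <<'E'
from h import *
import cv2
P={}
for n,(x,y) in dict(scene=(245,165),side=(165,190)).items():
    I=cv2.imread(f'pics/{n}0.png').max(2)[y:y+90,x:x+100]
    I=cv2.resize(I,None,fx=4,fy=4,interpolation=cv2.INTER_CUBIC)
    k,l,s,c=cv2.connectedComponentsWithStats((I<85).astype(np.uint8))
    for i in range(1,k):
        if s[i,4]>60:
            p=(c[i]+.5)/4-.5+[x,y];w=onplane(n,p,.0425);w2=onplane(n,p,.033);print(n,p.round(1),s[i,4],w.round(4),w2.round(4));P.setdefault(n,[]).append(p)
# pairing: nearest on plane
for p in P['scene']:
    b=min(((*tri(ray('scene',p),ray('side',q)),q) for q in P['side'] if np.linalg.norm(onplane('scene',p,.035)[:2]-onplane('side',q,.035)[:2])<.025),key=lambda t:t[1],default=None)
    if b: print(p.round(1),b[2].round(1),b[0].round(4),b[1].round(4))
E
```

```text
scene [287.6 178.7] 340 [0.511  0.1388 0.0425] [0.5049 0.1452 0.033 ]
scene [277.5 188.7] 382 [0.5192 0.0932 0.0425] [0.5132 0.0991 0.033 ]
scene [268.9 198.4] 408 [0.5291 0.0526 0.0425] [0.5232 0.0582 0.033 ]
scene [323.8 198.8] 382 [0.6265 0.1603 0.0425] [0.6216 0.167  0.033 ]
scene [267.4 210.2] 454 [0.5563 0.0227 0.0425] [0.5507 0.028  0.033 ]
scene [327.8 210.6] 416 [0.6612 0.1388 0.0425] [0.6566 0.1452 0.033 ]
scene [274.3 221.3] 477 [0.5948 0.0113 0.0425] [0.5896 0.0165 0.033 ]
scene [323.5 222.3] 446 [0.6798 0.1027 0.0425] [0.6755 0.1087 0.033 ]
scene [311.9 230.6] 471 [0.6785 0.0619 0.0425] [0.6742 0.0675 0.033 ]
side [218.  205.6] 441 [0.5914 0.0172 0.0425] [0.5929 0.0067 0.033 ]
side [232.3 209.6] 413 [0.5523 0.0306 0.0425] [0.5533 0.0202 0.033 ]
side [242.2 218.2] 399 [0.5244 0.0619 0.0425] [0.525  0.0519 0.033 ]
side [184.9 221.2] 395 [0.6688 0.0818 0.0425] [0.6712 0.072  0.033 ]
side [244.9 229.1] 488 [0.5154 0.1006 0.0425] [0.5159 0.0911 0.033 ]
side [181.3 232.6] 434 [0.6709 0.1225 0.0425] [0.6734 0.1132 0.033 ]
side [186.7 243.7] 492 [0.6517 0.1587 0.0425] [0.6539 0.1499 0.033 ]
side [250.1 253.2] 1042 [0.4986 0.1796 0.0425] [0.4988 0.1712 0.033 ]
side [199.7 251.2] 516 [0.6173 0.1804 0.0425] [0.6191 0.1719 0.033 ]
[277.5 188.7] [244.9 229.1] [0.5159 0.0961 0.0378] 0.0006
[268.9 198.4] [242.2 218.2] [0.5251 0.056  0.0366] 0.0007
[323.8 198.8] [199.7 251.2] [0.6198 0.1691 0.0298] 0.0003
[267.4 210.2] [232.3 209.6] [0.5531 0.0254 0.0376] 0.0006
[327.8 210.6] [186.7 243.7] [0.6549 0.1472 0.0299] 0.0005
[274.3 221.3] [218.  205.6] [0.5923 0.0133 0.0387] 0.0008
[323.5 222.3] [181.3 232.6] [0.6742 0.1105 0.0302] 0.0
[311.9 230.6] [184.9 221.2] [0.6724 0.0692 0.03  ] 0.0008
```

```bash
cat >> h.py <<'E'
from scipy.spatial.transform import Rotation
def delta(t):
    s=manip.get_state();q=s['ee_rot'];R=Rotation.from_quat([q[1],q[2],q[3],q[0]])
    print('pos',s['position'].round(4),'F',s['contact_force'].round(1),'w',s['width'].round(4),'clk',round(s['clock'],2),'tilt',R.as_matrix()[:,2].round(4))
    d=R.inv().apply(np.array(t)-s['position']);print('tool delta',d.round(4));return d
E
python3 - <<'E'
from h import *
from scipy.optimize import least_squares
A=np.array([[.5159,.0961],[.5251,.056],[.5531,.0254],[.5923,.0133],[.6724,.0692],[.6742,.1105],[.6549,.1472],[.6198,.1691]])
off=np.radians([-45,-15,15,45])
f=lambda p:np.r_[*[[p[0]+.08*np.cos(p[2]+o),p[1]+.08*np.sin(p[2]+o)] for o in np.r_[off,off+np.pi]]].reshape(-1,2)
r=least_squares(lambda p:(f(p)-A).ravel(),[.595,.0925,-2.3+0]);
print(r.x,(f(r.x)-A).round(4).tolist(),f(r.x)[:4].round(4))
B=tri(ray('scene',(287.6,178.7)),ray('side',(252,252)));print(B, np.linalg.norm(B[0][:2]-r.x[:2]))
delta([f(r.x)[0,0],f(r.x)[0,1],.15])
for z,n,uv in((0.15,'scene',(110,280)),(.15,'scene',(92,255)),(.15,'scene',(142,254))):print(onplane(n,uv,z))
E
```

```text
[ 0.6009625   0.08585    -2.52886287] [[0.0063, 0.0035], [0.0007, 0.0023], [-0.0034, -0.0009], [-0.0051, -0.0063], [0.0074, 0.0029], [0.0019, 0.0029], [-0.0026, 0.0], [-0.0051, -0.0044]] [[0.5222 0.0996]
 [0.5258 0.0583]
 [0.5497 0.0245]
 [0.5872 0.007 ]]
(array([0.49529254, 0.15479488, 0.01875818]), np.float64(0.00121057594019007)) 0.1261726499987481Traceback (most recent call last):
  File "<stdin>", line 9, in <module>
  File "h.py", line 15, in delta
    print('pos',s['position'].round(4),'F',s['contact_force'].round(1),'w',s['width'].round(4),'clk',round(s['clock'],2),'tilt',R.as_matrix()[:,2].round(4))
                                                                           ^^^^^^^^^^^^^^^^
AttributeError: 'float' object has no attribute 'round'
```

```bash
sed -i "s/s\['width'\].round(4)/round(float(s['width']),4)/" h.py
python3 - <<'E'
from h import *
from scipy.optimize import least_squares
A=np.array([[.5159,.0961],[.5251,.056],[.5531,.0254],[.5923,.0133],[.6724,.0692],[.6742,.1105],[.6549,.1472],[.6198,.1691]])
off=np.radians([-45,-15,15,45])
f=lambda p:np.array([[p[0]+.08*np.cos(o),p[1]+.08*np.sin(o)] for o in np.r_[off+p[2],off+p[3]]])
r=least_squares(lambda p:(f(p)-A).ravel(),[.595,.0925,-2.5,.6]);
print(r.x,(f(r.x)-A).round(4).tolist(),f(r.x)[:4].round(4))
delta([f(r.x)[0,0],f(r.x)[0,1],.15])
for z,n,uv in((0.15,'scene',(110,280)),(.15,'scene',(92,255)),(.15,'scene',(142,254))):print(onplane(n,uv,z))
E
```

```text
[ 0.59597288  0.09294678 -2.39880126  0.48279136] [[0.0001, 0.0003], [-0.0001, -0.0001], [-0.0, 0.0], [0.0003, -0.0003], [-0.0001, -0.0001], [-0.0002, -0.0], [-0.0001, -0.0], [0.0, 0.0002]] [[0.516  0.0964]
 [0.525  0.0559]
 [0.5531 0.0254]
 [0.5926 0.013 ]]
pos [ 0.2263 -0.5282  0.2306] F [-0.   0.  -0.5] w 0.0855 clk 0.15 tilt [-4.0e-04  1.3e-03 -1.0e+00]
tool delta [-0.4598 -0.5122  0.0813]
[ 0.54057466 -0.40509515  0.15      ]
[ 0.46045889 -0.40296843  0.15      ]
[ 0.52984153 -0.32042207  0.15      ]
```

send_rows(
  increments=[
    [0,-0.029,-0.032,0,0],
    [0,-0.029,-0.032,0,0],
    [0,-0.029,-0.032,0,0],
    [0,-0.029,-0.032,0,0],
    [0,-0.029,-0.032,0,0],
    [0,-0.029,-0.032,0,0],
    [0,-0.029,-0.032,0,0],
    [0,-0.029,-0.032,0,0],
  ],
  squeeze=20,
)

```text
clock: 1.15
position: [0.3707, -0.2131, 0.2312]
ee_rot: [-0.0, 0.835, -0.551, 0.0]
contact_force: [-0.0, -0.1, -0.2]
width: 0.0001
```

send_rows(
  increments=[
    [0,-0.029,-0.032,0,0],
    [0,-0.029,-0.032,0,0],
    [0,-0.029,-0.032,0,0],
    [0,-0.029,-0.032,0,0],
    [0,-0.029,-0.032,0.02,0],
    [0,-0.029,-0.032,0.03,0],
    [0,-0.029,-0.032,0.03,0],
    [0,0,0,0,0],
  ],
)

```text
clock: 2.15
position: [0.4952, 0.0626, 0.1487]
ee_rot: [0.001, 0.836, -0.549, -0.002]
contact_force: [0.0, -1.0, 0.0]
width: 0.0001
```

```bash
python3 - <<'E'
from h import *
import cv2
delta([.516,.0964,.06])
for n in('scene','wrist'):
    cv2.imwrite(f'pics/{n}1.png',manip.get_image(n)[...,::-1])
c=manip.calibration('wrist');T=c['camera_from_world']
for p in([.516,.0964],[.525,.0559],[.5531,.0254],[.5926,.013]):
    v=T@[*p,.0415,1];print(c['cx']+c['fx']*v[0]/-v[2],c['cy']-c['fy']*v[1]/-v[2])
E
```

```text
pos [0.4952 0.0626 0.1487] F [ 0. -1.  0.] w 0.0001 clk 2.15 tilt [-5.3e-03  7.0e-04 -1.0e+00]
tool delta [-0.0225 -0.0329  0.0886]
227.98256722860043 157.55869787417794
273.0574119923517 165.998852580662
317.03543334639323 150.82212678931145
350.68092108600996 114.32338593860418
```

View pics/wrist1.png

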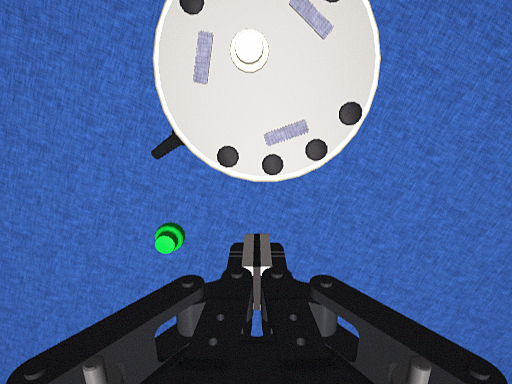

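Wrist picture: the heads sit at (228,157), (272,164), (316,149) and (350,113), within 2 px of my prediction. The bush is at (168,145), next to the first rivet.

send_rows(
  increments=[
    [0,-0.0115,-0.0165,0.02,0],
    [0,-0.011,-0.0164,0.03,0],
    [0,0,0,0.03,0],
    [0,0,0,0.01,0],
    [0,0,0,0,0],
  ],
)

```text
clock: 2.88
position: [0.5178, 0.093, 0.0617]
ee_rot: [0.0, 0.834, -0.551, 0.0]
contact_force: [0.3, -0.0, 0.7]
width: -0.0
```

```bash
python3 - <<'E'
from h import *
import cv2
delta([.516,.0964,.043])
for n in('side','wrist'):
    cv2.imwrite(f'pics/{n}2.png',manip.get_image(n)[...,::-1])
E
```

```text
pos [0.5178 0.093  0.0617] F [ 0.3 -0.   0.7] w -0.0 clk 2.88 tilt [ 1.e-04 -3.e-04 -1.e+00]
tool delta [-0.0038  0.0003  0.0187]
```

View pics/wrist2.png

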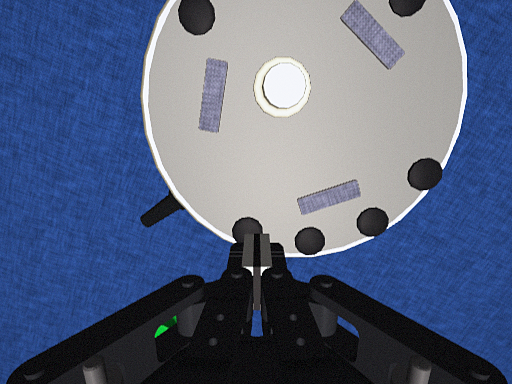

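The fingertips are at (257,240) and head 1 is at (247,230), which agrees with the 3.8 mm offset I computed. I'll correct it and go lower.

send_rows(
  increments=[
    [0,-0.0038,0.0003,0.008,0],
    [0,0,0,0.006,0],
    [0,0,0,0,0],
  ],
)

```text
clock: 3.35
position: [0.5154, 0.0974, 0.0468]
ee_rot: [0.0, 0.835, -0.55, -0.0]
contact_force: [0.1, -0.2, -0.6]
width: -0.0001
```

```bash
python3 - <<'E'
from h import *
delta([.516,.0964,.033])
E
```

```text
pos [0.5154 0.0974 0.0468] F [ 0.1 -0.2 -0.6] w -0.0001 clk 3.35 tilt [-1.1e-03 -2.0e-04 -1.0e+00]
tool delta [ 0.0012 -0.0002  0.0138]
```

send_rows(
  increments=[
    [0,0.001,0,0.002,0],
    [0,0,0,0.002,0],
    [0,0,0,0.002,0],
    [0,0,0,0.002,0],
    [0,0,0,0,0],
  ],
)

```text
clock: 3.98
position: [0.5165, 0.0964, 0.0394]
ee_rot: [-0.0, 0.835, -0.551, 0.0]
contact_force: [-0.1, 0.1, 1.4]
width: 0.0
```

send_rows(
  increments=[
    [0,0,0,0.002,0],
    [0,0,0,0.001,0],
    [0,0,0,0.001,0],
    [0,0,0,0,0],
  ],
)

```text
clock: 4.47
position: [0.5165, 0.0964, 0.0352]
ee_rot: [-0.0, 0.835, -0.551, 0.0]
contact_force: [0.4, -0.2, 2.4]
width: 0.0002
```

send_rows(
  increments=[
    [0,0,0,0.001,0],
    [0,0,0,0.001,0],
    [0,0,0,0,0],
  ],
)

```text
clock: 4.85
position: [0.5165, 0.0964, 0.0332]
ee_rot: [-0.0, 0.835, -0.551, 0.0]
contact_force: [0.3, 0.2, 2.0]
width: 0.0003
```

send_rows(
  increments=[
    [0,0,0,0.0005,0],
    [0,0,0,0.0005,0],
    [0,0,0,0,0],
  ],
)

```text
clock: 5.22
position: [0.5165, 0.0964, 0.033]
ee_rot: [-0.0, 0.835, -0.551, 0.0]
contact_force: [-2.0, -0.5, 8.8]
width: 0.0001
```

At z = 0.033 the force rose from 2 to 9 N and the travel stopped, so rivet 1 is home. I'll lift to about 48 mm and look.

send_rows(
  increments=[
    [0,0,0,-0.007,0],
    [0,0,0,-0.009,0],
    [0,0,0,0,0],
  ],
)

```text
clock: 5.6
position: [0.5169, 0.0965, 0.049]
ee_rot: [-0.0, 0.835, -0.551, 0.001]
contact_force: [-0.2, 0.1, 0.0]
width: -0.0001
```

```bash
python3 - <<'E'
from h import *
import cv2
delta([.525,.0559,.048])
for n in('side','scene'):
    I=manip.get_image(n)[...,::-1];x,y=dict(scene=(245,165),side=(165,190))[n]
    cv2.imwrite(f'pics/{n}3.png',cv2.resize(I[y-20:y+90,x:x+110],None,fx=5,fy=5,interpolation=cv2.INTER_CUBIC))
E
```

```text
pos [0.5169 0.0965 0.049 ] F [-0.2  0.1  0. ] w -0.0001 clk 5.6 tilt [ 0.0016  0.     -1.    ]
tool delta [0.0405 0.0086 0.001 ]
```

View pics/side3.png

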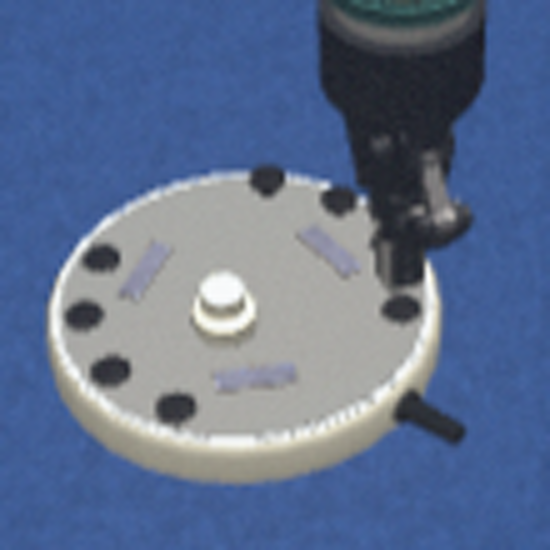

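View pics/scene3.png

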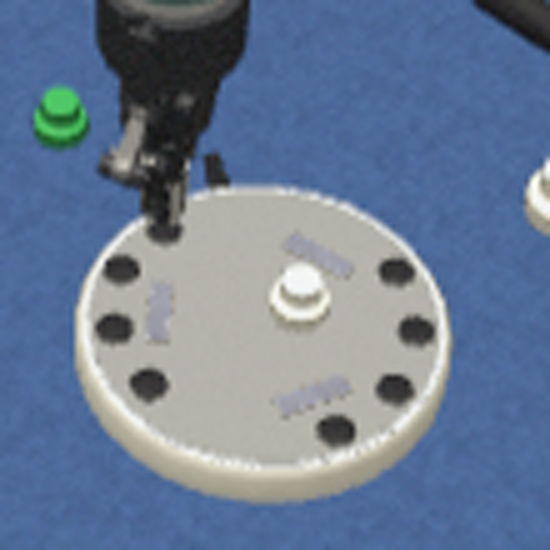

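Side picture: head 1, at about (402,308) in the crop, now lies flat on the cover. The foot and nut haven't moved. Next is rivet 2.

send_rows(
  increments=[
    [0,0.02,0.0043,0.0005,0],
    [0,0.0205,0.0043,0.0005,0],
    [0,0,0,0,0],
    [0,0,0,0,0],
  ],
)

```text
clock: 6.2
position: [0.524, 0.0562, 0.0471]
ee_rot: [0.0, 0.835, -0.551, -0.0]
contact_force: [-0.6, 0.4, 0.3]
width: -0.0003
```

```bash
python3 - <<'E'
from h import *
delta([.525,.0559,.033])
E
```

```text
pos [0.524  0.0562 0.0471] F [-0.6  0.4  0.3] w -0.0003 clk 6.2 tilt [-7.e-04  4.e-04 -1.e+00]
tool delta [ 0.0006 -0.0008  0.0141]
```

send_rows(
  increments=[
    [0,0.0005,-0.0008,0.002,0],
    [0,0,0,0.002,0],
    [0,0,0,0.002,0],
    [0,0,0,0.002,0],
    [0,0,0,0.002,0],
    [0,0,0,0.001,0],
    [0,0,0,0.001,0],
    [0,0,0,0,0],
  ],
)

```text
clock: 7.2
position: [0.5252, 0.0558, 0.0353]
ee_rot: [-0.0, 0.835, -0.551, -0.0]
contact_force: [-1.8, 1.2, 3.4]
width: -0.0
```

send_rows(
  increments=[
    [0,0,0,0.001,0],
    [0,0,0,0.001,0],
    [0,0,0,0.0005,0],
    [0,0,0,0.0005,0],
    [0,0,0,0,0],
  ],
)

```text
clock: 7.82
position: [0.5252, 0.0558, 0.033]
ee_rot: [-0.0, 0.835, -0.551, -0.0]
contact_force: [-2.5, 2.1, 9.4]
width: -0.0001
```

Rivet 2 stopped the same way, at z = 0.033 with 9 N, so it's home. I'll lift and go to rivet 3.

send_rows(
  increments=[
    [0,0,0,-0.007,0],
    [0,0,0,-0.009,0],
    [0,0,0,0,0],
  ],
)

```text
clock: 8.2
position: [0.5262, 0.0554, 0.049]
ee_rot: [-0.0, 0.835, -0.55, 0.001]
contact_force: [1.1, -0.5, 0.4]
width: 0.0001
```

```bash
python3 - <<'E'
from h import *
delta([.5531,.0254,.048])
E
```

```text
pos [0.5262 0.0554 0.049 ] F [ 1.1 -0.5  0.4] w 0.0001 clk 8.2 tilt [ 2.1e-03 -5.0e-04 -1.0e+00]
tool delta [ 0.0381 -0.0129  0.0011]
```

send_rows(
  increments=[
    [0,0.019,-0.0065,0.0005,0],
    [0,0.019,-0.0064,0.0005,0],
    [0,0,0,0,0],
    [0,0,0,0,0],
  ],
)

```text
clock: 8.7
position: [0.5518, 0.0255, 0.0468]
ee_rot: [0.0, 0.835, -0.551, -0.001]
contact_force: [-0.6, 0.1, -0.8]
width: -0.0001
```

```bash
python3 - <<'E'
from h import *
import cv2
delta([.5531,.0254,.033])
cv2.imwrite('pics/wrist4.png',manip.get_image('wrist')[...,::-1])
E
```

```text
pos [0.5518 0.0255 0.0468] F [-0.6  0.1 -0.8] w -0.0001 clk 8.7 tilt [-1.4e-03  3.0e-04 -1.0e+00]
tool delta [ 0.0006 -0.0012  0.0138]
```

View pics/wrist4.png

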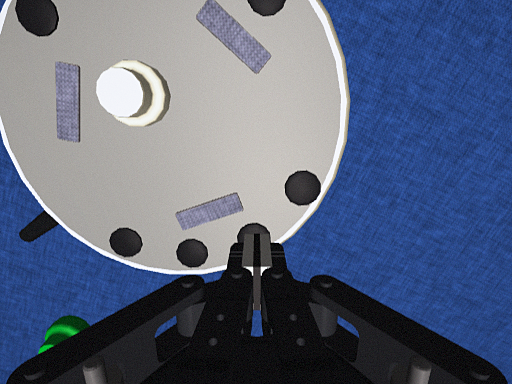

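Wrist picture: heads 1 and 2, at (126,241) and (192,253), look flat. Head 3, at (254,235), is right under the fingertips, and head 4 is at (303,188).

send_rows(
  increments=[
    [0,0.0005,-0.001,0.002,0],
    [0,0,0,0.002,0],
    [0,0,0,0.002,0],
    [0,0,0,0.002,0],
    [0,0,0,0.002,0],
    [0,0,0,0.001,0],
    [0,0,0,0.001,0],
    [0,0,0,0,0],
  ],
)

```text
clock: 9.75
position: [0.5531, 0.0259, 0.0352]
ee_rot: [-0.0, 0.835, -0.551, -0.0]
contact_force: [-0.6, 1.6, 2.8]
width: 0.0002
```

send_rows(
  increments=[
    [0,0,0,0.001,0],
    [0,0,0,0.001,0],
    [0,0,0,0.0005,0],
    [0,0,0,0.0005,0],
    [0,0,0,0,0],
  ],
)

```text
clock: 10.38
position: [0.5531, 0.0259, 0.033]
ee_rot: [-0.0, 0.835, -0.551, -0.0]
contact_force: [-3.0, 3.1, 9.3]
width: -0.0
```

send_rows(
  increments=[
    [0,0,0,-0.007,0],
    [0,0,0,-0.009,0],
    [0,0,0,0,0],
  ],
)

```text
clock: 10.75
position: [0.5543, 0.0254, 0.0491]
ee_rot: [-0.0, 0.835, -0.551, 0.001]
contact_force: [0.1, 0.4, -0.3]
width: -0.0
```

```bash
python3 - <<'E'
from h import *
delta([.5926,.013,.048])
E
```

```text
pos [0.5543 0.0254 0.0491] F [ 0.1  0.4 -0.3] w -0.0 clk 10.75 tilt [ 2.3e-03 -6.0e-04 -1.0e+00]
tool delta [ 0.0265 -0.0304  0.0012]
```

send_rows(
  increments=[
    [0,0.0135,-0.0155,0.0005,0],
    [0,0.0135,-0.0155,0.0005,0],
    [0,0,0,0,0],
    [0,0,0,0,0],
  ],
)

```text
clock: 11.25
position: [0.5911, 0.0133, 0.0468]
ee_rot: [0.0, 0.835, -0.551, -0.001]
contact_force: [0.8, 0.1, -0.5]
width: 0.0001
```

```bash
python3 - <<'E'
from h import *
import cv2
delta([.5926,.013,.033])
cv2.imwrite('pics/wrist5.png',manip.get_image('wrist')[...,::-1])
E
```

```text
pos [0.5911 0.0133 0.0468] F [ 0.8  0.1 -0.5] w 0.0001 clk 11.25 tilt [-2.1e-03  2.0e-04 -1.0e+00]
tool delta [ 0.0009 -0.0012  0.0138]
```

View pics/wrist5.png

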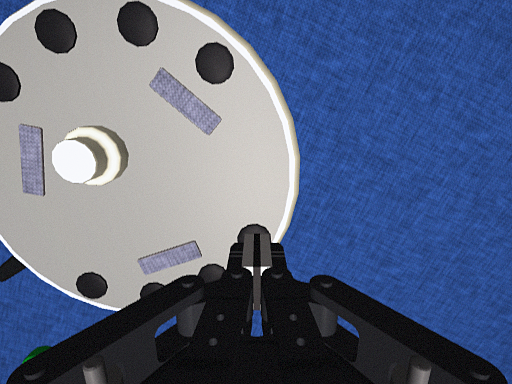

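Wrist picture: head 4, at (254,236), is under the fingertips. Press it.

send_rows(
  increments=[
    [0,0.0005,-0.001,0.002,0],
    [0,0,0,0.002,0],
    [0,0,0,0.002,0],
    [0,0,0,0.002,0],
    [0,0,0,0.002,0],
    [0,0,0,0.001,0],
    [0,0,0,0.001,0],
    [0,0,0,0,0],
  ],
)

```text
clock: 12.3
position: [0.5932, 0.0132, 0.0351]
ee_rot: [0.0, 0.835, -0.551, -0.0]
contact_force: [-1.3, 0.8, 2.4]
width: 0.0
```

send_rows(
  increments=[
    [0,0,0,0.001,0],
    [0,0,0,0.001,0],
    [0,0,0,0.0005,0],
    [0,0,0,0.0005,0],
    [0,0,0,0,0],
  ],
)

```text
clock: 12.92
position: [0.5933, 0.0132, 0.033]
ee_rot: [0.0, 0.835, -0.551, -0.0]
contact_force: [-3.3, 1.6, 7.8]
width: -0.0002
```

send_rows(
  increments=[
    [0,0,0,-0.01,0],
    [0,0,0,-0.04,0],
    [0,0,0,-0.05,0],
    [0,0.02,0.02,-0.05,0],
    [0,0.04,0.04,0,0],
    [0,0.04,0.04,0,0],
    [0,0.04,0.04,0,0],
    [0,0,0,0,0],
  ],
)

```text
clock: 13.92
position: [0.5193, -0.1748, 0.1826]
ee_rot: [0.001, 0.833, -0.553, 0.001]
contact_force: [0.1, -0.8, 0.5]
width: 0.0002
```

```bash
python3 - <<'E'
from h import *
import cv2
print(manip.get_state()['position'])
P={}
for n,(x,y) in dict(scene=(245,165),side=(165,190)).items():
    F=manip.get_image(n)[...,::-1]
    cv2.imwrite(f'pics/{n}6.png',F)
    cv2.imwrite(f'pics/{n}6z.png',cv2.resize(F[y:y+90,x:x+100],None,fx=6,fy=6,interpolation=cv2.INTER_CUBIC))
    I=cv2.resize(F.max(2)[y:y+90,x:x+100],None,fx=4,fy=4,interpolation=cv2.INTER_CUBIC)
    k,l,s,c=cv2.connectedComponentsWithStats((I<85).astype(np.uint8))
    P[n]=[(c[i]+.5)/4-.5+[x,y] for i in range(1,k) if s[i,4]>60]
for p in P['scene']:
    b=min(((*tri(ray('scene',p),ray('side',q)),q) for q in P['side'] if np.linalg.norm(onplane('scene',p,.033)[:2]-onplane('side',q,.033)[:2])<.02),key=lambda t:t[1],default=None)
    if b: print(p.round(1),b[0].round(4),b[1].round(4))
E
```

```text
[ 0.51932725 -0.17482552  0.18263232]
[277.5 190.6] [0.5161 0.096  0.03  ] 0.001
[323.8 198.8] [0.6199 0.1691 0.0298] 0.0002
[268.7 199.9] [0.5249 0.0557 0.0301] 0.0006
[327.9 210.6] [0.6549 0.1472 0.0299] 0.0005
[267.3 212. ] [0.553  0.0252 0.03  ] 0.0005
[323.5 222.3] [0.6742 0.1106 0.0301] 0.0001
[274.1 223.4] [0.5925 0.013  0.03  ] 0.0006
[311.9 230.6] [0.6724 0.0692 0.03  ] 0.0009
```

View pics/side6z.png

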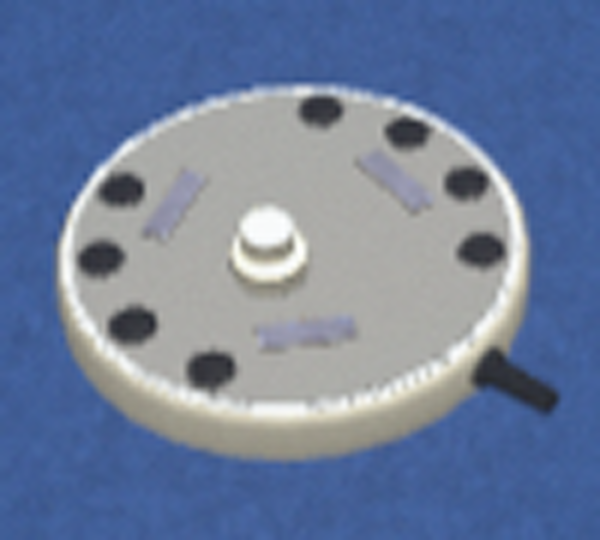

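View pics/scene6.png

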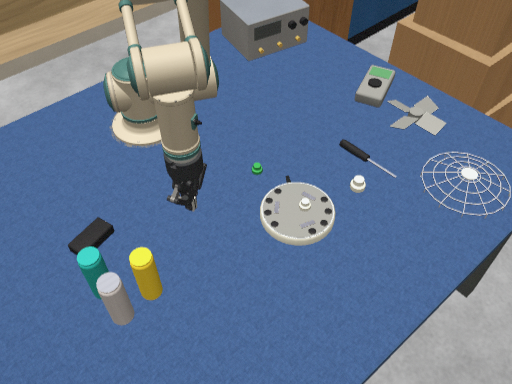

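All four heads now triangulate at the same height as the four that were already home (30.0 ± 0.2 mm). The far rivets are within about 0.1 mm of where they were, so the foot hasn't moved. The nut, cans, adapter and driver look unmoved, and the arm is clear.

```bash
python3 -c "
from rig import manip
print(manip.get_state()['contact_force']);print(manip.sign_off())"
```

```text
[ 0.28685506 -0.98133455  0.28515332]
the job is handed in; nothing more can be done
None
```

I pressed the four proud rivets home with the shut fingertips, in order from the one beside the cord bush to the far end, and handed the job in at about 14 s. Between rivets the tip stayed within about 2 cm of the cover. Each rivet stopped at a tip height of 33 mm with about 8–9 N on the wrist.

In the last two-camera check:
- **Rivets:** all four heads measured level with the four that were already home, to within 0.3 mm.
- **Foot:** it had not moved measurably, about 0.1 mm at the far rivets.
- **Nut and other things:** they looked unmoved in the pictures; I did not measure their positions.

No check failed or disagreed.

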